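Catch the falling incubator cover on a finger, lower it shut, start the run

TASK

A plate is waiting in the open bench incubator, whose smoke-clear cover stands back on its hinge. Without gripping anything, slip the closed fingertips behind the cover, inside its bow handle, nudge it forward past the point where it drops, catch it on the back of the fingers and let it down gently, with no slam, until it is fully shut; only then press the green start key down with a fingertip and let it come back up. Leave the plate in its nest and everything else on the desk where it is.

Things in the scene. Friction and masses are not known exactly. Their poses are not given: they have to be found in the camera images.
- incubator: Low white and grey bench incubator, fixed, 200 x 280 x 65 mm. Origin: on the desk under the centre of the open chamber; -x is its front (towards the robot), +y its left. Body from x -100 to +100 and y -170 to +110 mm; the flat rim and deck are 65 mm above the desk. The deck with dark display and green key is the strip at y -170 to -100 mm.
- cover (a joint): Angle of the cover about its hinge (along the incubator's y, at x +85, z +65 mm): 0 = shut, flat on the rim; grows as it opens, to its back stop at 1.70. Flat smoke-clear sheet, black frame, 206 mm wide, reaching 168 mm from the hinge, 6 mm thick, about 0.3 kg, underside level with the hinge line. Slight friction holds it between about 1.35 and 1.6; below about 1.25 it drops shut.
- cover_handle (a point): Middle of the bar of the aluminium bow handle on the cover's outside (far side while open). Bar 12 mm thick, along the incubator's y; measured with the cover shut it is 142 mm in front of the hinge line and 58 mm above it, 26 mm short of the front edge. 46 mm clear between bar and sheet, 136 mm between its posts. Axes: -x from the hinge to the front edge, z out of the outside.
- start_key (a joint): Travel of the start key in m: 0 = up, 0.006 = fully down; springs back up by itself, 4 N fully down.
- start_key_top (a point): Centre of the top face of the round green start key, 26 mm across, in a black housing on the deck; it is pressed straight down.
- plate: White 96-well plate, 85 x 128 x 14 mm, lying loose in the nest in the chamber, its top below the rim. Origin at the centre of its underside. Stays there.
- dish: Orange petri dish, 84 mm across, left of the incubator; origin at the centre of its underside. To be left alone.
- marker: Black and white marker pen, 135 mm long, lying in front of the incubator; origin under its middle. To be left alone.
- stain: Reagent bottle with a black cap, 46 mm across, 85 mm high, right of the incubator; origin at the centre of its underside. To be left alone.
- tweezer: Steel tweezers, 122 mm long, lying behind and left; origin under the middle. To be left alone.
- notebook: Dark blue notebook, 105 x 152 x 14 mm, at the left front of the desk; origin under its middle. To be left alone.

How it is judged:
On the way, in this order (a step that is already met when the one before it is completed fails the run):
1. the cover, on its way down, is carried by the fingers (value of joint cover between 0.2 and 1.1 rad and contact force between the fingers and cover above 0.2 N), for 0.3 s.
2. the cover lies fully shut (value of joint cover below 0.02 rad), for 0.2 s.
3. the start key is pressed with the cover shut (value of joint start_key above 0.0035 m and value of joint cover below 0.02 rad), for 0.05 s.
At the end, for the whole second after the job is handed in: The cover lies fully shut (within 0.02 rad), the start key has been pressed after that and is up again, the plate is in its nest (within 6 mm) and the other things are where they were (within 20 mm) (value of joint cover below 0.02 rad and value of joint start_key below 0.0015 m and distance of plate from where it was at the start of the episode below 0.006 m and distance of each of dish, marker, stain, tweezer, notebook from where it was at the start of the episode below 0.02 m); the robot touches nothing.
It fails at once if the cover drops uncaught (faster than 2.5 rad/s) (velocity of joint cover below -2.5 rad/s).
It fails at once if the cover slams (faster than 1.5 rad/s in the last 0.3 rad) (value of joint cover below 0.3 rad and velocity of joint cover below -1.5 rad/s).
It fails at once if the cover or its handle is gripped or forced (over 20 N) (contact force between the fingers and cover above 20 N).
It fails at once if the start key is pressed while the cover is not shut (value of joint start_key above 0.0025 m and value of joint cover above 0.05 rad).
It fails at once if the plate (8 mm) or another thing on the desk (25 mm) is pushed or lifted (distance of plate from where it was at the start of the episode above 0.008 m or distance of any of dish, marker, stain, tweezer, notebook from where it was at the start of the episode above 0.025 m).
It also fails if it takes over 51 s, if anything falls off the work surface, if the arm or the gripper's body presses on something with over 40 N, if the wrist force passes 120 N, or if a joint passes its speed limit or range.

ROBOT

A 6-joint arm with a two-finger parallel gripper is mounted at the origin on a cart in front of the work surface, level with it; the furniture and walls round the work are solid. World frame = base frame: x ahead of the robot, y to its left, z up, the work surface at z = 0. Lengths are in m, angles in rad, forces in N, time in s.
With the tool pointing down it reaches from about 0.425 to 0.95 m from the base axis. Payload 3.5 kg.
Tool frame: the origin (TCP) lies between the finger pads; the fingertips stand 17 mm ahead of it and the grasp point (between the pads) lies 2 mm behind it (ctrl.tip_reach is the distance from the TCP to the fingertips, in m); z points along the fingers, y is the direction in which the jaws open and shut (so a half turn about z gives the same grasp; the last joint's range is limited). The gripper opens to 85 mm and grips with 20 to 120 N. Pads are 22 mm wide; open, the fingers measure 114 mm over their backs; the gripper's body (76 mm by 85 mm) begins 54 mm behind the grasp point. The pads swing forward as they close: fully open they stand 13 mm farther back than shut.
Start: joints at [-1.499, 0.286, 1.577, -0, 1.279, -0.15], TCP at [0.149, -0.658, 0.219] pointing down, gripper open.
Joint ranges: [-2.77, 2.77], [-0.9, 2.22], [0.21, 2.48], [-1.53, 4.67], [0.24, 2.81], [-2.84, 2.84]. Speed limits (rad/s): [2.79, 2.79, 3.14, 3.14, 3.14, 3.14].

INTERFACE

Orientations are given as a unit quaternion [x, y, z, w].
In Python, from plant import monitor, imaging, workorder, ctrl gives the robot as it stands.
- The arm moves only by the tool send_rows, never from a script. Its argument "rows" is a list of rows, each a list of 4 numbers: the shift along the world's x, y, z normalised to -1 to 1, where 1 is 0.3 m, then the turn about the world's z normalised to -1 to 1, where 1 is 360 degrees. A call has 1 to 20 rows; each row is the pose to reach, as a shift and turn from the pose commanded when the call began, turning the shorter way round; what a row does not reach only later rows make up. A row lasts 1/8 s, in which the tool goes at most 62.5 mm and 10.7 degrees, less where a joint would pass 70% of its speed; a pose out of reach is approached as far as the arm can. A call with a number of a shift or a turn outside -1 to 1 is refused whole. A call with a gripper value outside its range is refused whole. "jaw" is the closure, from 0 (fully open) to 1 (shut), set as the call begins (left out, the last holds). The fingers move at their own pace and stop on an object; "newtons" is the grip in N (left out, the last holds). Time passes only in rows, so rows that repeat a pose let the fingers close. It gives the time, the measured TCP pose, the force and the opening at its end, in the units of the state.
- monitor.get_state(): the state, without advancing time (a new reading comes with each control period).
- imaging.read_camera(name): name is "scene" or "top" or "wrist"; returns the picture (384x512x3 uint8, red, green, blue); there is no depth.
- imaging.calibration(name): a dict with "intrinsics" (3x3 intrinsics, pixels), "dist_coeffs" ([k1, k2, p1, p2, k3] as OpenCV has them; the pictures are not rectified), "cam_to_world" (4x4, takes a point from camera to world coordinates). Camera axes: x right, y up, looking along -z (the intrinsics and any distortion apply to the point x, -y, -z); pixel columns grow to the right and rows downward; lengths in m; the calibration is good to about 2 mm. A picture is of the moment at which its call begins: read the wrist's pose just before it. calibration takes no time and is no camera call; for the wrist camera it gives the pose at the moment of the call.
- workorder.sign_off(): hands the job in, once; it reports no verdict.
The state is a dict: "time": time; "qpos": joint angles; "dq": joint speeds; "joint_efforts": joint torques, N m; "eef_pos": TCP position; "tcp_rot": TCP orientation; "contact_force": force on the tool from outside, world axes, zero at the start; "wrist_torque": the same for the moment, N m; "opening": opening from 0.0 (shut) to 1.0 (fully open).
Only numpy, scipy, OpenCV 4.12 (cv2) and the standard library are available. Lean on these libraries where they do the work, as an engineer would, in place of code of your own. Each camera call takes 0.05 s, during which the arm holds its last target.

## Working session

There is one attempt and no reset: what is moved stays moved. The work goes in short steps, Python scripts to look and compute and a tool call to move; the robot and the scene stay as the last step left them, time stands still between calls to the robot, and variables do not carry over. Pictures are saved under pics/ and viewed, and the job is handed in when it is done.

Besides the shell and the picture viewer there is one more tool, called after "Call:" as name([rows], argument=value, ...), one row to a line, values as JSON. send_rows: Moves the arm, as the interface text tells. Scaled input: -1 to 1 covers 0.3 m each way for a shift and 360 degrees each way for a turn. Its arguments: {"type":"object","properties":{"rows":{"type":"array"},"jaw":{"type":"number"},"newtons":{"type":"number"}},"required":["rows"]}

```bash
ls; mkdir -p pics; python3 - <<'E'
from plant import monitor, imaging, ctrl
import cv2
s=monitor.get_state(); print(s); print(ctrl.tip_reach)
for n in ("scene","top","wrist"):
    c=imaging.calibration(n); print(n,c)
    im=imaging.read_camera(n); cv2.imwrite(f"pics/{n}0.png",im[:,:,::-1])
E
```

```text
pics
{'time': 0.0, 'qpos': array([-1.49901700e+00,  2.87152815e-01,  1.57818402e+00,  1.71034104e-05,
        1.27863324e+00, -1.50044961e-01]), 'dq': array([ 0.00036929, -0.0005731 ,  0.00124957, -0.00119701,  0.00163447,
        0.0014018 ]), 'joint_efforts': array([-1.78183545e-03, -4.05984700e+01, -2.92629862e+01, -2.15414011e-04,
        5.82263965e-03,  6.23262167e-06]), 'eef_pos': array([ 0.14845946, -0.65775803,  0.217752  ]), 'tcp_rot': array([ 9.93855123e-01,  1.10682348e-01,  5.46859089e-05, -1.18748216e-03]), 'contact_force': array([ 0.06155824, -0.24916685, -0.72205591]), 'wrist_torque': array([ 0.0334503 ,  0.03896749, -0.0047889 ]), 'opening': 1.0003709069104367}
0.017
scene {'intrinsics': array([[493.33078075,   0.        , 245.45083907],
       [  0.        , 493.33078075, 194.68556314],
       [  0.        ,   0.        ,   1.        ]]), 'dist_coeffs': array([0.04499833, 0.        , 0.        , 0.        , 0.        ]), 'cam_to_world': array([[-0.79189931,  0.31647303, -0.52224545, -0.16858079],
       [-0.61055471, -0.3950986 ,  0.68638185,  0.98065848],
       [ 
[... 466 characters left out ...]
99944922,  0.02784881,  0.01804724,  0.07975372],
       [ 0.022741  ,  0.17869542,  0.9836416 ,  1.1870727 ],
       [ 0.        ,  0.        ,  0.        ,  1.        ]])}
wrist {'intrinsics': array([[342.29820052,   0.        , 259.85676032],
       [  0.        , 342.29820052, 191.08634196],
       [  0.        ,   0.        ,   1.        ]]), 'dist_coeffs': array([-0.08646333,  0.        ,  0.        ,  0.        ,  0.        ]), 'cam_to_world': array([[ 0.22014867,  0.92719509,  0.30305748,  0.22597753],
       [-0.97546551,  0.20965647,  0.06716541, -0.64063168],
       [-0.00126252, -0.3104085 ,  0.95060242,  0.37306748],
       [ 0.        ,  0.        ,  0.        ,  1.        ]])}
```

View pics/scene0.png

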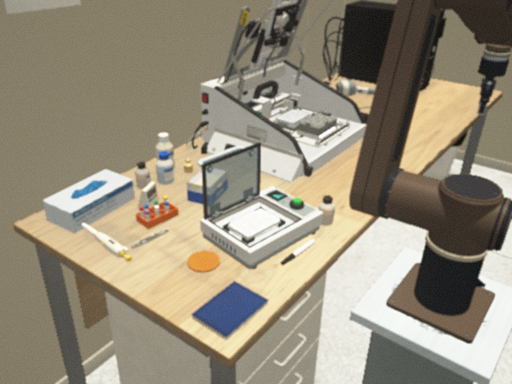

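View pics/top0.png

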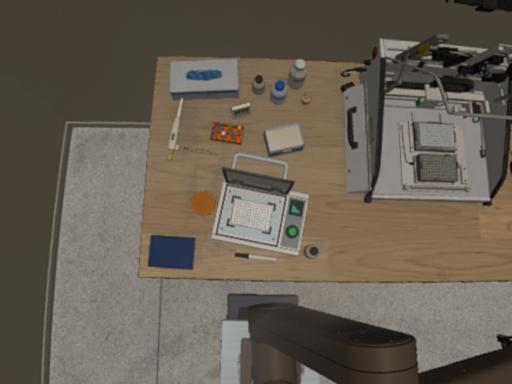

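```bash
python3 - <<'E'
import cv2
a=cv2.imread("pics/top0.png")[140:270,190:330]; cv2.imwrite("pics/topc.png",cv2.resize(a,None,fx=5,fy=5,interpolation=cv2.INTER_CUBIC)[:600*2][:, :800] )
a=cv2.imread("pics/scene0.png")[130:270,190:350]; cv2.imwrite("pics/scenec.png",cv2.resize(a,None,fx=4,fy=4,interpolation=cv2.INTER_CUBIC))
E
```

```text
(no output)
```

View pics/topc.png

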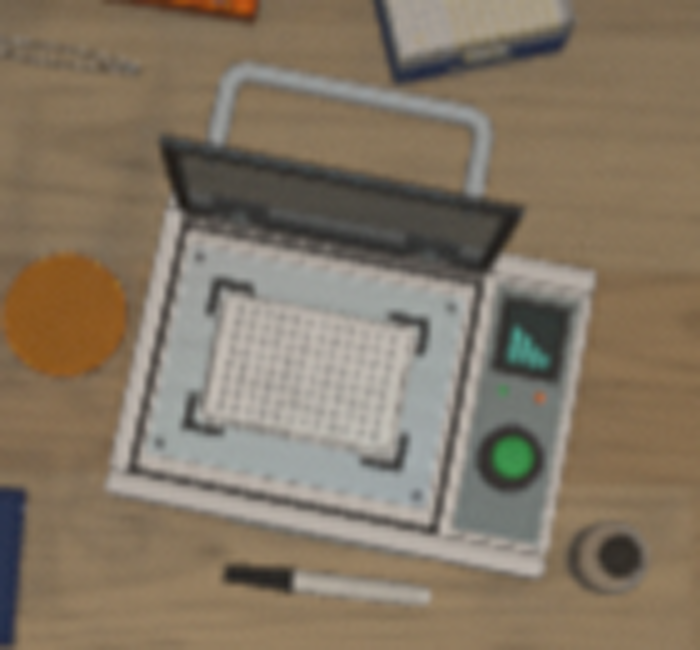

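View pics/scenec.png

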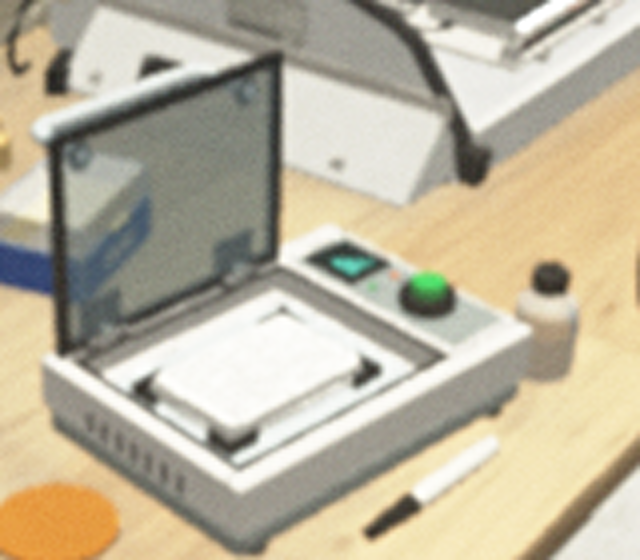

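```bash
cat > h.py <<'E'
import numpy as np, cv2
from plant import monitor, imaging
def ray(n,u,v):
    c=imaging.calibration(n); K=c["intrinsics"]; T=c["cam_to_world"]
    p=cv2.undistortPoints(np.array([[[u,v]]],float),K,c["dist_coeffs"])[0,0]
    return T[:3,3], T[:3,:3]@np.array([p[0],-p[1],-1.])
def onz(n,u,v,z):
    o,d=ray(n,u,v); return o+d*(z-o[2])/d[2]
def tri(a,b):
    o1,d1=ray(*a);o2,d2=ray(*b)
    s=np.linalg.lstsq(np.stack([d1,-d2],1),o2-o1,rcond=None)[0]
    p,q=o1+s[0]*d1,o2+s[1]*d2
    return (p+q)/2,np.linalg.norm(p-q)
def proj(n,P):
    c=imaging.calibration(n); T=np.linalg.inv(c["cam_to_world"])
    q=T[:3,:3]@np.array(P)+T[:3,3]; 
    return cv2.projectPoints(np.array([[q[0],-q[1],-q[2]]]),np.zeros(3),np.zeros(3),c["intrinsics"],c["dist_coeffs"])[0][0,0]
E
python3 - <<'E'
from h import *
np.set_printoptions(precision=4,suppress=True)
t=lambda x,y:("top",190+x/5,140+y/5)
s=lambda x,y:("scene",190+x/4,130+y/4)
for nm,p in dict(FL=(112,475),FR=(547,560),BR=(594,272),cFL=(133,470),cFR=(437,528),cBR=(480,285)).items(): print(nm,onz(*t(*p),.065))
for nm,a,b in [("key",(514,457),(431,284)),("covL",(165,140),(55,140)),("covR",(520,208),(278,58)),("FRrim",(547,558),(528,328)),("FLrim",(112,478),(240,488)),("BRrim",(594,272),(328,230)),("barL",(240,70),(42,130)),("plFR",(390,455),(355,350))]:
    print(nm,*tri(t(*a),s(*b)))
E
```

```text
FL [0.4182 0.1942 0.065 ]
FR [ 0.3721 -0.0798  0.065 ]
BR [ 0.5563 -0.1094  0.065 ]
cFL [0.4217 0.1812 0.065 ]
cFR [ 0.3905 -0.0104  0.065 ]
cBR [ 0.5458 -0.0358  0.065 ]
key [ 0.4351 -0.0566  0.0797] 0.00024904638426851545
covL [0.5935 0.1564 0.2273] 0.0012536006391828548
covR [ 0.5622 -0.0415  0.2226] 6.79211967191777e-06
FRrim [ 0.3717 -0.0821  0.0556] 0.004011929937773333
FLrim [0.4155 0.194  0.0585] 0.002994995342769556
BRrim [ 0.559  -0.1105  0.0554] 0.002088978556711855
barL [0.6418 0.1169 0.2038] 0.0019100736768466822
plFR [0.4397 0.0222 0.0619] 0.009223565320984783
```

Call:
send_rows([
  [0,0,0.2,0],
  [0.1,0.15,0.4,-0.02],
  [0.2,0.3,0.6,-0.04],
  [0.3,0.45,0.6,-0.06],
  [0.4,0.6,0.6,-0.061],
  [0.55,0.75,0.6,-0.061],
  [0.7,0.9,0.6,-0.061],
  [0.8,1,0.6,-0.061],
  [0.8,1,0.6,-0.061],
], jaw=1, newtons=20)

```text
time: 1.27
eef_pos: [0.3905, -0.3557, 0.3992]
tcp_rot: [0.997, -0.078, 0.0, -0.0]
contact_force: [-0.7, -0.3, 0.0]
opening: -0.001
```

Call:
send_rows([
  [0.0,0.15,0.0,0],
  [0.05,0.35,0.1,0],
  [0.1,0.55,0.1,0],
  [0.1,0.75,0.1,0],
  [0.1,1,0.1,0],
])

```text
time: 1.9
eef_pos: [0.4181, -0.0726, 0.4289]
tcp_rot: [0.997, -0.082, -0.0, 0.0]
contact_force: [1.1, 0.0, -0.4]
opening: -0.002
```

Call:
send_rows([
  [0.0,0.2,0.0,0],
  [0.0,0.4,0,0],
  [0.0,0.45,0,0],
  [0,0.45,0,0],
])

```text
time: 2.4
eef_pos: [0.4186, 0.0613, 0.4289]
tcp_rot: [0.997, -0.08, -0.0, 0.0]
contact_force: [-0.5, 0.2, -0.2]
opening: 0.001
```

```bash
python3 - <<'E'
from h import *
s=monitor.get_state();print(s["time"],s["eef_pos"],s["tcp_rot"],s["qpos"])
np.save("Tw.npy",imaging.calibration("wrist")["cam_to_world"])
a=imaging.read_camera("wrist")[:,:,::-1]; cv2.imwrite("pics/w1.png",a); cv2.imwrite("pics/w1b.png",cv2.resize(a,(800,600),interpolation=cv2.INTER_CUBIC))
E
```

```text
2.4 [0.41858289 0.06130374 0.42889928] [ 9.96776244e-01 -8.02301160e-02 -1.74339990e-04  4.66723391e-04] [-9.48094416e-02 -3.71149168e-01  1.84088729e+00 -9.43246429e-04
  1.67218960e+00  1.63652446e+00]
```

View pics/w1b.png

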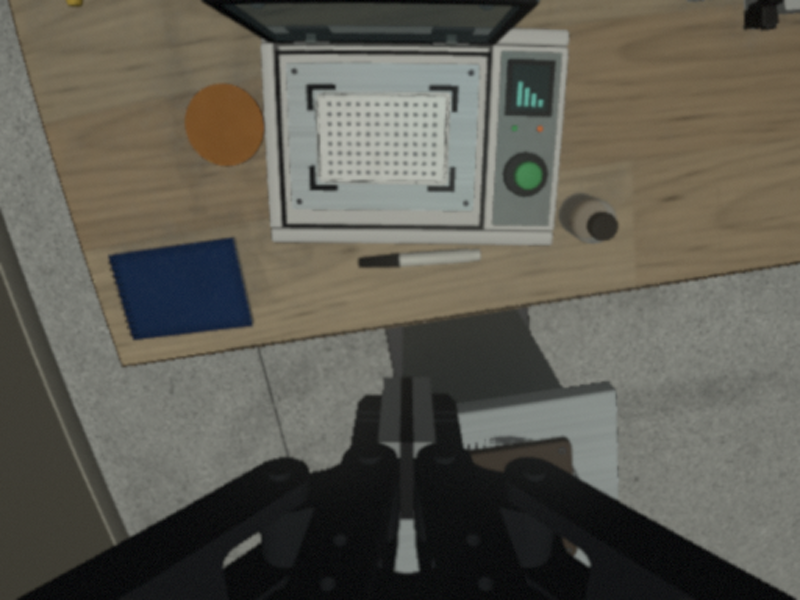

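```bash
python3 - <<'E'
from h import *
np.set_printoptions(precision=4,suppress=True)
f=.64
P={}
for nm,(x,y),z in [("FL",(273,243),.065),("FR",(552,243),.065),("BR",(568,31),.065),("key",(529,176),.08),("house",(525,175),.068),("plate",(382,138),.03)]:
    P[nm]=onz("wrist",x*f,y*f,z); print(nm,P[nm])
print(tri(("wrist",529*f,176*f),("scene",190+431/4,130+284/4)), tri(("wrist",529*f,176*f),("top",190+514/5,140+457/5)))
print(imaging.calibration("wrist")["cam_to_world"][:3,3])
v=P["FL"]-P["FR"];print(np.linalg.norm(v),np.degrees(np.arctan2(-v[0],v[1])))
w=P["BR"]-P["FR"];print(np.linalg.norm(w),np.degrees(np.arctan2(w[1],w[0])))
E
python3 - <<'E'
import cv2
a=cv2.imread("pics/w1.png")[0:165,160:375]; cv2.imwrite("pics/w1c.png",cv2.resize(a,None,fx=3.6,fy=3.6,interpolation=cv2.INTER_CUBIC))
E
```

```text
FL [0.4082 0.1953 0.065 ]
FR [ 0.3634 -0.0784  0.065 ]
BR [ 0.5566 -0.1109  0.065 ]
key [ 0.4343 -0.0588  0.08  ]
house [ 0.4343 -0.0576  0.068 ]
plate [0.4888 0.0725 0.03  ]
(array([ 0.435 , -0.0583,  0.0792]), np.float64(0.0021029340543056263)) (array([ 0.4348, -0.0566,  0.0865]), np.float64(0.0016910731681097203))
[0.4972 0.0478 0.584 ]
0.27736278011518944 -9.296387334465424
0.1958255725708855 -9.549289951772009
```

View pics/w1c.png

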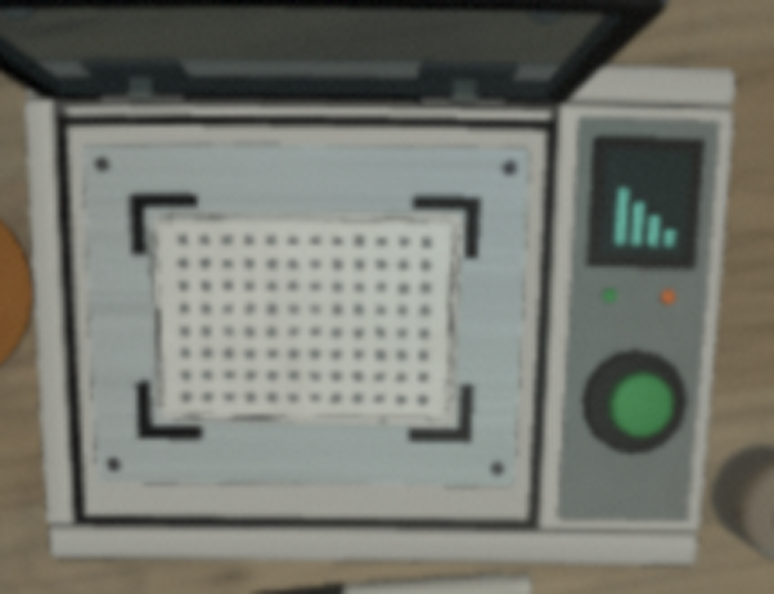

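Call:
send_rows([
  [0.17,0.02,0,0],
  [0.34,0.05,0,0],
  [0.34,0.05,0,0],
  [0.34,0.05,0,0],
])

```text
time: 2.95
eef_pos: [0.5206, 0.0748, 0.4287]
tcp_rot: [0.997, -0.082, -0.001, 0.0]
contact_force: [-0.2, -0.5, 0.0]
opening: -0.0
```

```bash
python3 - <<'E'
from h import *
s=monitor.get_state();print(s["time"],s["eef_pos"],s["tcp_rot"])
a=imaging.read_camera("wrist")[:,:,::-1]; cv2.imwrite("pics/w2.png",a); cv2.imwrite("pics/w2b.png",cv2.resize(a,(800,600),interpolation=cv2.INTER_CUBIC))
E
```

```text
2.95 [0.52062744 0.07482917 0.42866079] [ 9.96631757e-01 -8.20031587e-02 -7.43591930e-04  2.63336087e-04]
```

View pics/w2b.png

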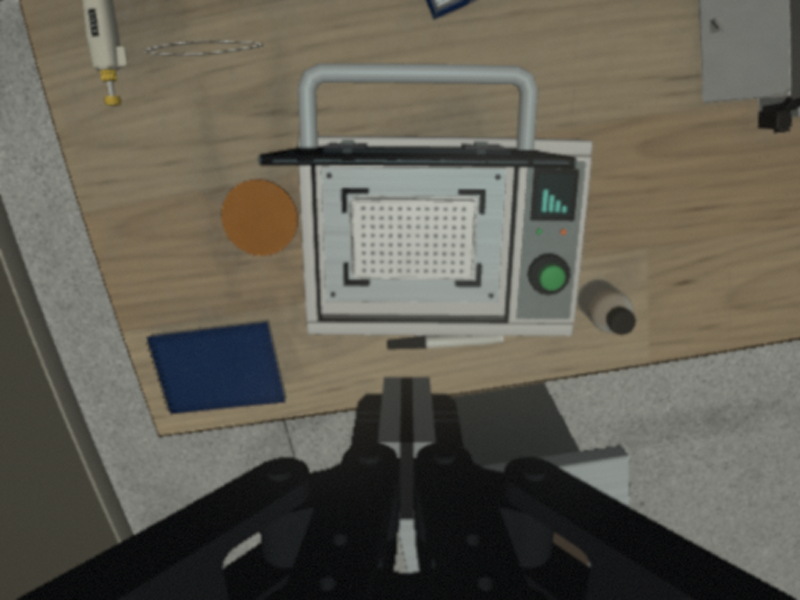

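```bash
python3 - <<'E'
from h import *
np.set_printoptions(precision=4,suppress=True)
R=np.array([[.9866,-.1633],[.1633,.9866]]);O=np.array([.488,.072])
def L(p): return R@(p[:2]-O),p[2]
f=.64
o=imaging.calibration("wrist")["cam_to_world"][:3,3];print(o,L(o))
for z in (.2,.205,.21): print("bar",z,L(onz("wrist",419*f,74*f,z)))
for z in (.23,.235):
  for p in [(262,155),(262,163),(576,155),(576,164),(420,148),(420,159)]: print(p,L(onz("wrist",p[0]*f,p[1]*f,z)))
print("key",L(onz("wrist",552*f,277*f,.08)),onz("wrist",552*f,277*f,.08))
for th in (1.45,1.5,1.55,1.6,1.65):
  c,s=np.cos(th),np.sin(th)
  P=np.array([.085-.142*c+.058*s,.065+.142*s+.058*c])
  e=np.array([.085-.168*c,.065+.168*s])
  e2=e+.006*np.array([s,c])
  def w(q): return np.r_[O+R.T@np.array([q[0],0]),q[1]]
  print(th,P,proj("wrist",w(P))/f,proj("top",w(P)),proj("wrist",w(e))/f,proj("wrist",w(e2))/f)
E
```

```text
[0.5986 0.0622 0.5846] (array([0.1107, 0.0084]), np.float64(0.5846428758949478))
bar 0.2 (array([ 0.1446, -0.0007]), np.float64(0.2))
bar 0.205 (array([ 0.1441, -0.0006]), np.float64(0.20499999999999996))
bar 0.21 (array([ 0.1437, -0.0005]), np.float64(0.20999999999999996))
(262, 155) (array([0.0929, 0.1015]), np.float64(0.22999999999999998))
(262, 163) (array([0.0878, 0.1018]), np.float64(0.22999999999999998))
(576, 155) (array([ 0.0933, -0.1026]), np.float64(0.22999999999999998))
(576, 164) (array([ 0.0875, -0.1031]), np.float64(0.22999999999999998))
(420, 148) (array([ 0.0968, -0.001 ]), np.float64(0.22999999999999998))
(420, 159) (array([ 0.0899, -0.001 ]), np.float64(0.22999999999999998))
(262, 155) (array([0.0932, 0.1002]), np.float64(0.235))
(262, 163) (array([0.0882, 0.1005]), np.float64(0.235))
(576, 155) (array([ 0.0935, -0.101 ]), np.float64(0.235))
(576, 164) (array([ 0.0878, -0.1015]), np.float64(0.235))
(420, 148) (array([ 0.097 , -0.0008]), np.float64(0.235))
(420, 159) (array([ 0.0902, -0.0009]), np.float64(0.235))
key (array([-0.0316, -0.1362]), np.float64(0.07999999999999996)) [ 0.4346 -0.0572  0.08  ]
1.45 [0.1255 0.213 ] [418.1741 102.5729] [260.8571 164.2335] [418.2332 198.2514] [418.3206 189.2309]
1.5 [0.1328 0.2107] [418.1644  91.1572] [261.308  161.9778] [418.3485 185.5219] [418.4262 176.2568]
1.55 [0.14   0.2082] [418.1401  80.0174] [261.7432 159.813 ] [418.4498 172.4768] [418.5169 163.0201]
1.6 [0.1471 0.2052] [418.1015  69.2169] [262.1612 157.7457] [418.5361 159.1919] [418.5919 149.6008]
1.65 [0.1541 0.202 ] [418.0489  58.8144] [262.561  155.7817] [418.6064 145.7484] [418.6504 136.083 ]
```

Call:
send_rows([
  [0.15,0.01,0,0],
  [0.288,0.01,0,0],
  [0.288,0.01,0,0],
  [0.288,0.01,-0.15,0],
  [0.288,0.01,-0.3,0],
  [0.288,0.01,-0.45,0],
  [0.288,0.01,-0.45,0],
  [0.288,0.01,-0.45,0],
])

```text
time: 4.0
eef_pos: [0.6072, 0.0794, 0.2974]
tcp_rot: [0.997, -0.081, 0.002, -0.0]
contact_force: [1.3, -0.4, 1.2]
opening: -0.001
```

```bash
python3 - <<'E'
from h import *
s=monitor.get_state();print(s["time"],s["eef_pos"],s["tcp_rot"],s["contact_force"])
a=imaging.read_camera("wrist")[:,:,::-1]; cv2.imwrite("pics/w3b.png",cv2.resize(a,(800,600),interpolation=cv2.INTER_CUBIC))
E
```

```text
4.0 [0.60724251 0.0794139  0.29744627] [ 9.96730453e-01 -8.07691913e-02  2.17702084e-03 -4.67040032e-05] [ 1.26744243 -0.41687372  1.1741649 ]
```

View pics/w3b.png

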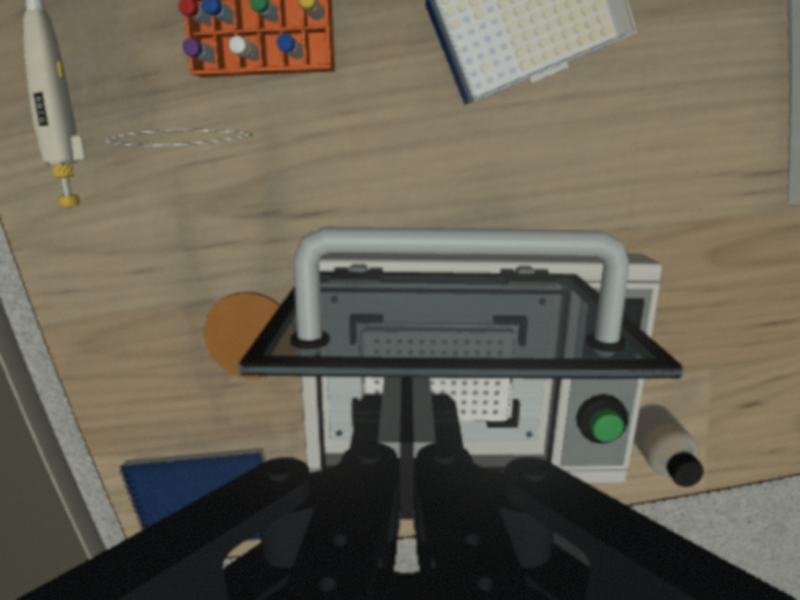

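```bash
python3 - <<'E'
from h import *
np.set_printoptions(precision=4,suppress=True)
x=np.array([.9866,-.1633,0]);p=np.array([.6072,.0794,.2974-.017]);f=.64
for d in (-.011,0,.011): print(proj("wrist",p+d*x)/f, proj("wrist",p+d*x+np.array([0,0,.04]))/f)
# at descent
R=np.array([[.9866,-.1633],[.1633,.9866]]);O=np.array([.488,.072]);print(R@(p[:2]-O))
for q in [(407,243)]: print(R@(onz("wrist",q[0]*f,q[1]*f,.206)[:2]-O))
for q in [(460,357),(460,374)]: print(R@(onz("wrist",q[0]*f,q[1]*f,.233)[:2]-O))
E
```

```text
[405.8156 389.7927] [405.7528 453.5964]
[405.8906 361.9696] [405.8444 420.6014]
[405.9685 333.0488] [405.9409 385.8431]
[0.1164 0.0268]
[0.1437 0.0263]
[0.0973 0.0024]
[0.0888 0.0021]
```

```bash
python3 - <<'E'
import cv2
a=cv2.imread("pics/w3b.png")[320:600,300:520]; a=cv2.convertScaleAbs(a,alpha=1.8,beta=20);cv2.imwrite("pics/w3c.png",cv2.resize(a,None,fx=2.1,fy=2.1))
E
```

```text
(no output)
```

View pics/w3c.png

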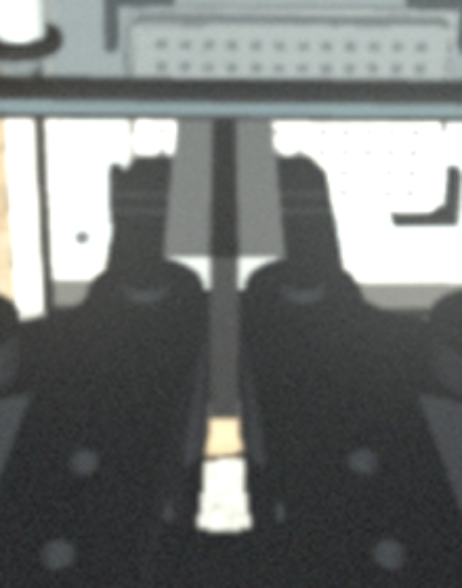

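```bash
python3 - <<'E'
from h import *
np.set_printoptions(precision=4,suppress=True)
x=np.array([.9866,-.1633,0]);p=np.array([.6072,.0794,.2974-.017])
for n in("scene","top"):
    a=imaging.read_camera(n)[:,:,::-1].copy()
    u=proj(n,p); print(n,u,proj(n,p+.011*x),proj(n,p-.011*x))
    r=np.round(u).astype(int); b=a[r[1]-60:r[1]+60,r[0]-70:r[0]+70]; b=cv2.resize(b,None,fx=5,fy=5,interpolation=cv2.INTER_CUBIC)
    for d in(-.011,.011):
        for zz in (0,.038):
            q=(proj(n,p+d*x+[0,0,zz])-(r-[70,60])+.5)*5; cv2.circle(b,tuple(int(v) for v in q),3,(0,0,255),-1)
    cv2.imwrite(f"pics/{n}4.png",b)
E
```

```text
scene [218.6774 134.7491] [215.954  133.4822] [221.4299 136.0293]
top [251.1413 158.9535] [251.9323 155.0157] [250.3467 162.9107]
```

View pics/scene4.png

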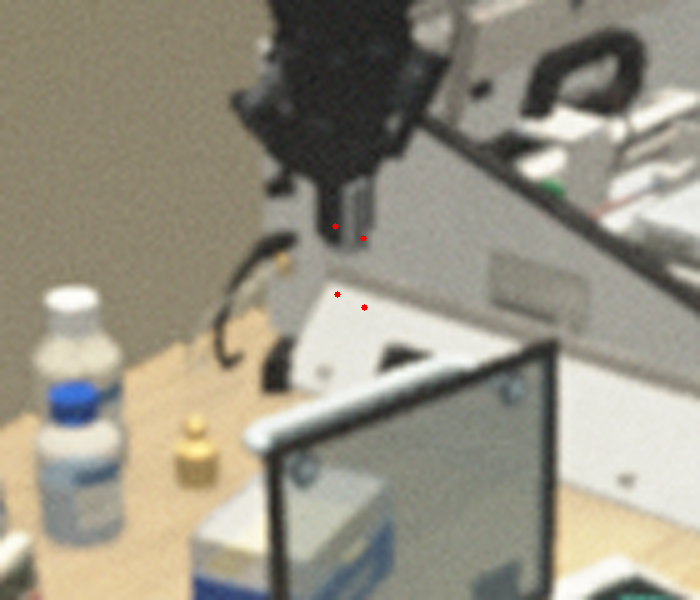

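View pics/top4.png

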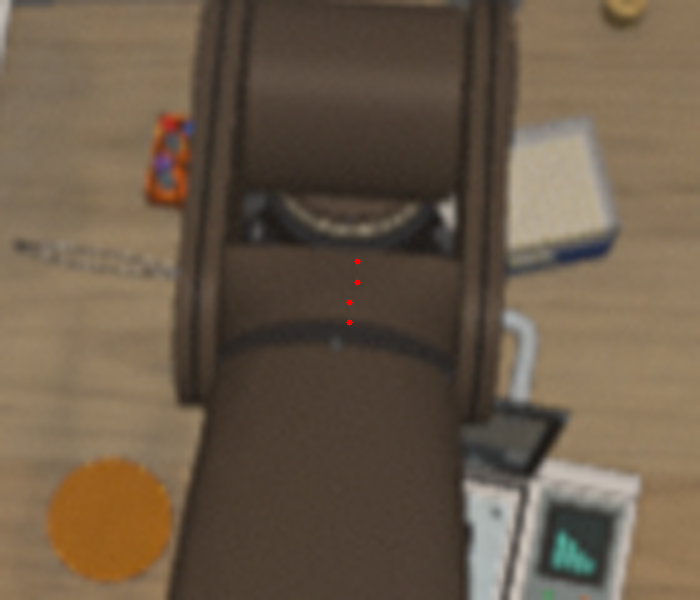

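Call:
send_rows([
  [0,0,-0.08,0],
  [0,0,-0.16,0],
  [0,0,-0.22,0],
  [0,0,-0.22,0],
  [0,0,-0.22,0],
])

```text
time: 4.78
eef_pos: [0.6076, 0.0797, 0.2295]
tcp_rot: [0.997, -0.081, 0.001, -0.0]
contact_force: [0.0, -0.1, 0.1]
opening: 0.001
```

```bash
cat > look.py <<'E'
import sys
from h import *
np.set_printoptions(precision=4,suppress=True)
k=sys.argv[1]
s=monitor.get_state();e=s["eef_pos"];print(s["time"],e,s["contact_force"])
R=np.array([[.9866,-.1633],[.1633,.9866]]);O=np.array([.488,.072]);print("local",R@(e[:2]-O))
a=imaging.read_camera("scene")[:,:,::-1].copy()
x=np.array([.9866,-.1633,0]);b=cv2.resize(a[60:240,170:330],None,fx=4.4,fy=3.33*4.4/3.33,interpolation=cv2.INTER_CUBIC)[:600]
c=cv2.resize(a[80:215,185:325],None,fx=4.4,fy=4.4,interpolation=cv2.INTER_CUBIC)
for d in(-.011,.011):
    q=(proj("scene",e+d*x+[0,0,.015])-[185,80]+.5)*4.4; cv2.circle(c,tuple(int(v) for v in q),2,(0,0,255),-1)
cv2.imwrite(f"pics/s{k}.png",c)
w=imaging.read_camera("wrist")[:,:,::-1]; cv2.imwrite(f"pics/w{k}.png",cv2.resize(w,(800,600),interpolation=cv2.INTER_CUBIC))
E
python3 look.py 5
```

```text
4.775 [0.6076 0.0797 0.2295] [ 0.043  -0.1202  0.1077]
local [0.1168 0.0271]
```

View pics/s5.png

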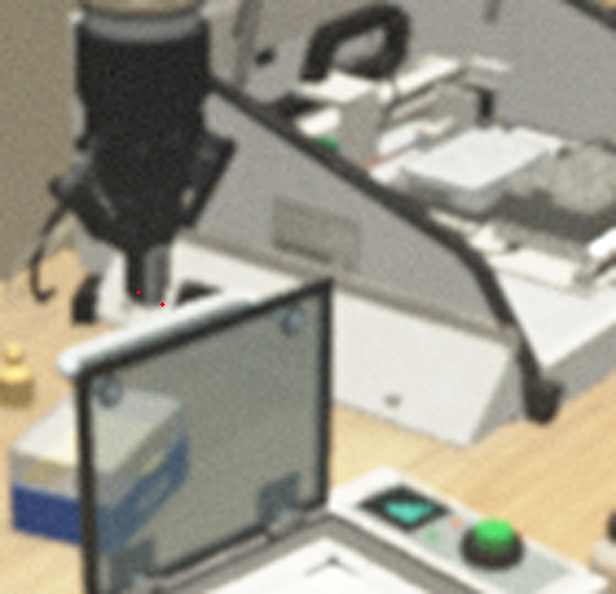

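View pics/w5.png

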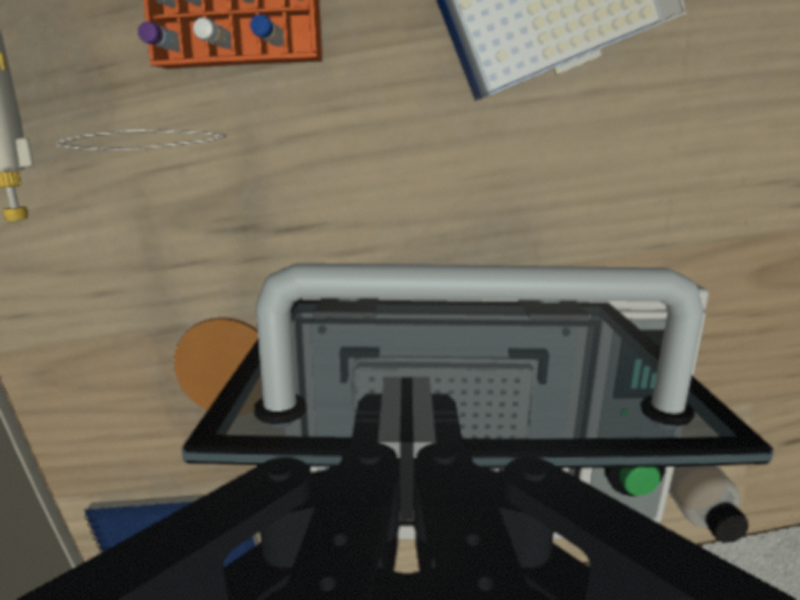

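Call:
send_rows([
  [0,0,-0.05,0],
  [0,0,-0.1,0],
  [0,0,-0.15,0],
  [0,0,-0.2,0],
  [0,0,-0.22,0],
  [0,0,-0.22,0],
])

```text
time: 5.62
eef_pos: [0.6066, 0.0797, 0.1614]
tcp_rot: [0.997, -0.081, -0.001, 0.0]
contact_force: [-0.6, -0.4, 0.4]
opening: -0.001
```

```bash
python3 look.py 6
```

```text
5.625 [0.6066 0.0797 0.1614] [-0.6134 -0.4249  0.3982]
local [0.1158 0.027 ]
```

View pics/s6.png

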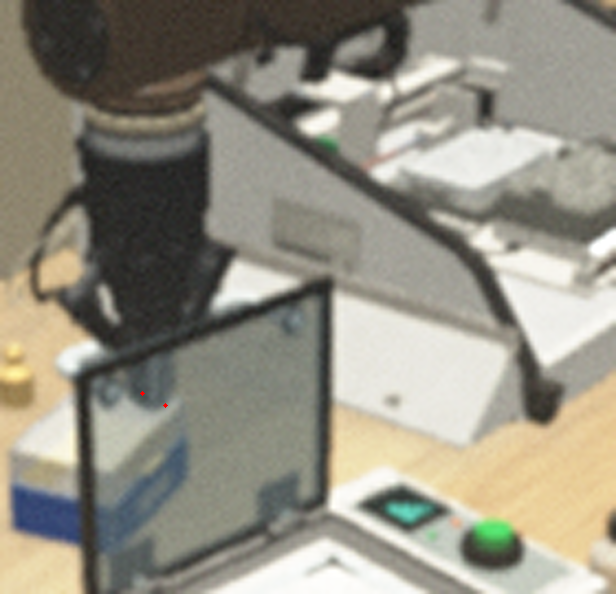

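View pics/w6.png

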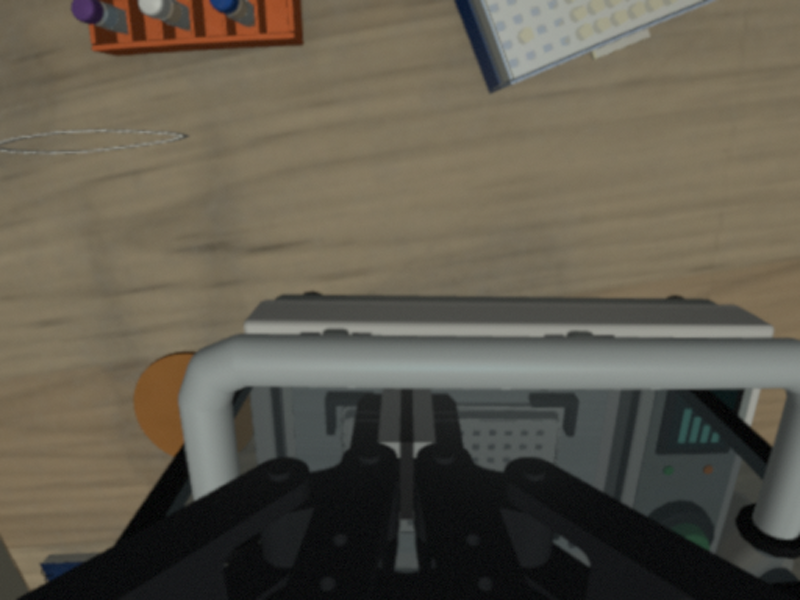

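Call:
send_rows([
  [-0.01,0.002,0,0],
  [-0.02,0.003,0,0],
  [-0.03,0.005,0,0],
  [-0.04,0.007,0,0],
  [-0.05,0.008,0,0],
  [-0.06,0.01,0,0],
  [-0.07,0.012,0,0],
  [-0.08,0.013,0,0],
  [-0.09,0.015,0,0],
  [-0.1,0.017,0,0],
  [-0.11,0.018,0,0],
  [-0.12,0.02,0,0],
  [-0.122,0.02,0,0],
])

```text
time: 7.35
eef_pos: [0.57, 0.0858, 0.1621]
tcp_rot: [0.997, -0.081, -0.0, -0.0]
contact_force: [-0.0, -0.7, -0.5]
opening: -0.003
```

```bash
python3 look.py 7; python3 - <<'E'
import numpy as np
print("th xb zb xf | world(y.027)")
for th in np.arange(1.4,-.01,-.1):
  c,s=np.cos(th),np.sin(th); ub=.142*c-.058*s; zb=.142*s+.058*c
  print(f"{th:.1f} bar {.085-ub:.4f} {.065+zb:.4f} xf {.068-ub:.4f} gapD.035 {.052-.028*s-.035*c:.4f} D.025 {.052-.028*s-.025*c:.4f}")
E
```

```text
7.35 [0.57   0.0858 0.1621] [-0.0297 -0.6549 -0.5005]
local [0.0787 0.027 ]
th xb zb xf | world(y.027)
1.4 bar 0.1180 0.2148 xf 0.1010 gapD.035 0.0185 D.025 0.0202
1.3 bar 0.1029 0.2173 xf 0.0859 gapD.035 0.0157 D.025 0.0183
1.2 bar 0.0876 0.2184 xf 0.0706 gapD.035 0.0132 D.025 0.0168
1.1 bar 0.0723 0.2179 xf 0.0553 gapD.035 0.0112 D.025 0.0157
1.0 bar 0.0571 0.2158 xf 0.0401 gapD.035 0.0095 D.025 0.0149
0.9 bar 0.0422 0.2123 xf 0.0252 gapD.035 0.0083 D.025 0.0145
0.8 bar 0.0277 0.2073 xf 0.0107 gapD.035 0.0075 D.025 0.0145
0.7 bar 0.0138 0.2008 xf -0.0032 gapD.035 0.0072 D.025 0.0148
0.6 bar 0.0006 0.1930 xf -0.0164 gapD.035 0.0073 D.025 0.0156
0.5 bar -0.0118 0.1840 xf -0.0288 gapD.035 0.0079 D.025 0.0166
0.4 bar -0.0232 0.1737 xf -0.0402 gapD.035 0.0089 D.025 0.0181
0.3 bar -0.0335 0.1624 xf -0.0505 gapD.035 0.0103 D.025 0.0198
0.2 bar -0.0426 0.1501 xf -0.0596 gapD.035 0.0121 D.025 0.0219
0.1 bar -0.0505 0.1369 xf -0.0675 gapD.035 0.0144 D.025 0.0243
-0.0 bar -0.0570 0.1230 xf -0.0740 gapD.035 0.0170 D.025 0.0270
```

View pics/s7.png

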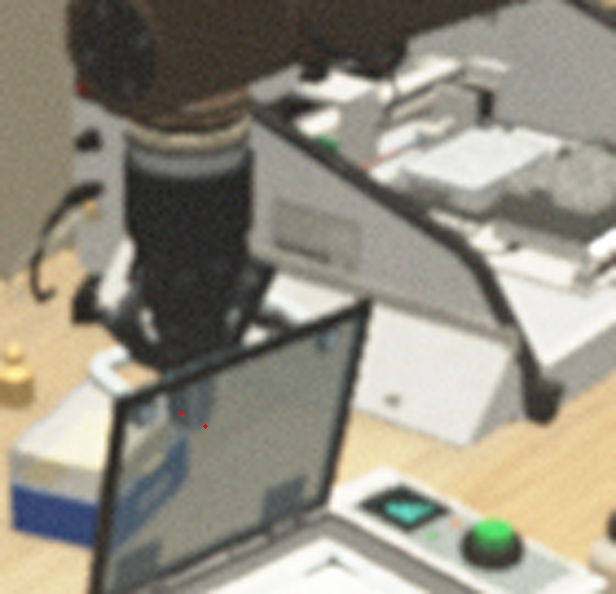

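View pics/w7.png

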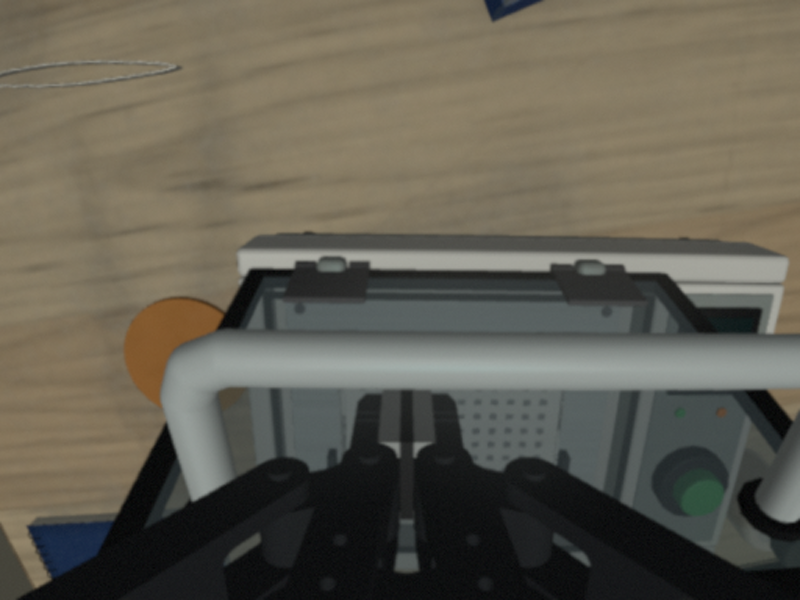

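Call:
send_rows([
  [-0.006,0.001,0.003,0],
  [-0.012,0.002,0.006,0],
  [-0.018,0.003,0.01,0],
  [-0.024,0.004,0.013,0],
  [-0.03,0.005,0.016,0],
  [-0.036,0.006,0.02,0],
  [-0.042,0.007,0.023,0],
  [-0.048,0.008,0.027,0],
  [-0.054,0.009,0.027,0],
  [-0.06,0.01,0.027,0],
  [-0.066,0.011,0.027,0],
  [-0.068,0.011,0.027,0],
  [-0.068,0.011,0.027,0],
])

```text
time: 9.07
eef_pos: [0.5497, 0.089, 0.1702]
tcp_rot: [0.997, -0.081, -0.0, -0.0]
contact_force: [-1.0, 0.2, -0.8]
opening: -0.001
```

```bash
python3 look.py 8
```

```text
9.075 [0.5497 0.089  0.1702] [-0.9634  0.1646 -0.7595]
local [0.0581 0.0269]
```

View pics/s8.png

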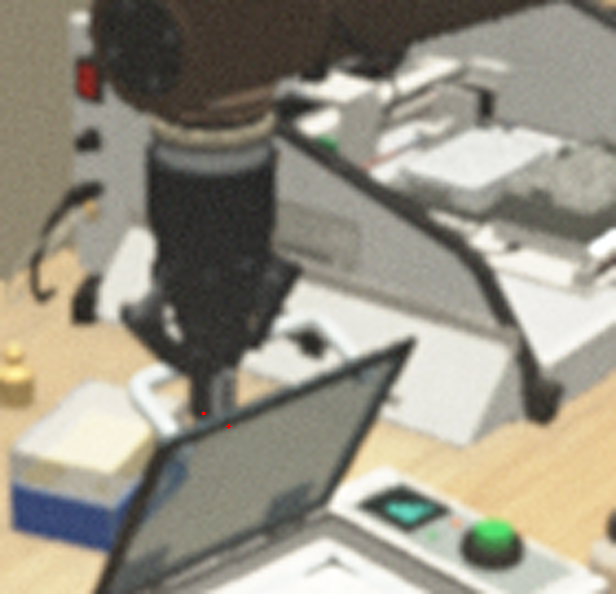

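View pics/w8.png

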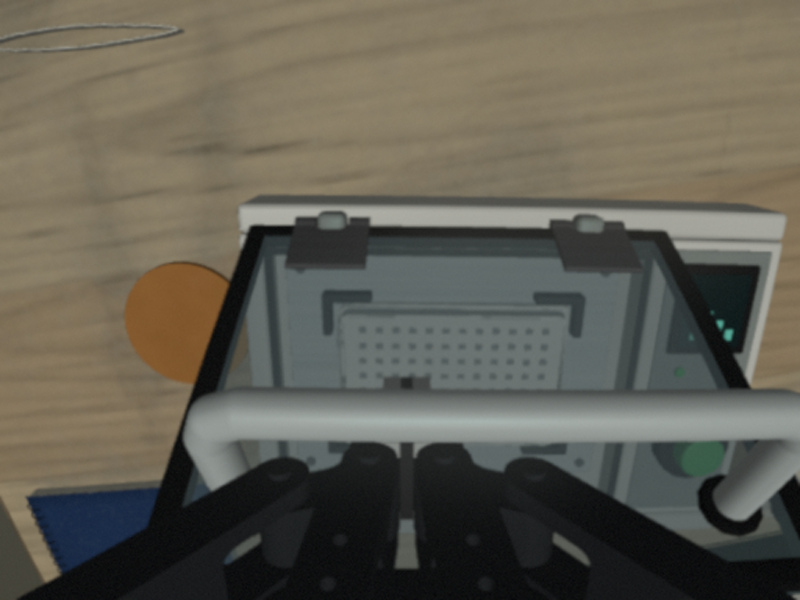

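```bash
python3 - <<'E'
from h import *
R=np.array([[.9866,-.1633],[.1633,.9866]]);O=np.array([.488,.072])
print(R@(onz("wrist",480*.64,415*.64,.218)[:2]-O))
s=monitor.get_state();print(s["contact_force"])
E
```

```text
[0.07458209 0.0097988 ]
[-0.94708407 -0.03034752 -0.09599706]
```

```bash
python3 - <<'E'
import numpy as np
def f(th,d):
  c,s=np.cos(th),np.sin(th); return .068-(.142*c-.058*s), .065+.142*s+.058*c-d-.011
x0,z0=.0581,.1702
for i,th in enumerate(np.arange(1.1,-.051,-.05)):
  x,z=f(max(th,0),.037-.001*min(i,9)); dx=x-x0
  print(f"{th:.2f} [{dx*.9866/.3:.3f}, {-dx*.1633/.3:.3f}, {(z-z0)/.3:.3f}, 0]")
E
```

```text
1.10 [-0.009, 0.002, -0.001, 0]
1.05 [-0.034, 0.006, -0.001, 0]
1.00 [-0.059, 0.010, -0.001, 0]
0.95 [-0.084, 0.014, -0.003, 0]
0.90 [-0.108, 0.018, -0.006, 0]
0.85 [-0.132, 0.022, -0.011, 0]
0.80 [-0.156, 0.026, -0.016, 0]
0.75 [-0.179, 0.030, -0.023, 0]
0.70 [-0.202, 0.033, -0.031, 0]
0.65 [-0.224, 0.037, -0.040, 0]
0.60 [-0.245, 0.041, -0.054, 0]
0.55 [-0.266, 0.044, -0.068, 0]
0.50 [-0.286, 0.047, -0.084, 0]
0.45 [-0.305, 0.050, -0.101, 0]
0.40 [-0.323, 0.054, -0.118, 0]
0.35 [-0.341, 0.056, -0.137, 0]
0.30 [-0.357, 0.059, -0.156, 0]
0.25 [-0.373, 0.062, -0.176, 0]
0.20 [-0.387, 0.064, -0.197, 0]
0.15 [-0.401, 0.066, -0.219, 0]
0.10 [-0.413, 0.068, -0.241, 0]
0.05 [-0.424, 0.070, -0.264, 0]
-0.00 [-0.434, 0.072, -0.287, 0]
-0.05 [-0.434, 0.072, -0.287, 0]
```

Lower to about θ≈0.5 first and check.

Call:
send_rows([
  [-0.009,0.002,0,0],
  [-0.034,0.006,0,0],
  [-0.059,0.01,0,0],
  [-0.084,0.014,-0.003,0],
  [-0.108,0.018,-0.006,0],
  [-0.132,0.022,-0.011,0],
  [-0.156,0.026,-0.016,0],
  [-0.179,0.03,-0.023,0],
  [-0.202,0.033,-0.031,0],
  [-0.224,0.037,-0.04,0],
  [-0.245,0.041,-0.054,0],
  [-0.266,0.044,-0.068,0],
  [-0.286,0.047,-0.084,0],
  [-0.286,0.047,-0.084,0],
])

```text
time: 10.92
eef_pos: [0.463, 0.1033, 0.1442]
tcp_rot: [0.997, -0.081, -0.001, -0.0]
contact_force: [-1.4, 0.3, -0.2]
opening: -0.002
```

```bash
python3 look.py 9
```

```text
10.925 [0.463  0.1033 0.1442] [-1.3614  0.2728 -0.2368]
local [-0.0298  0.0268]
```

View pics/s9.png

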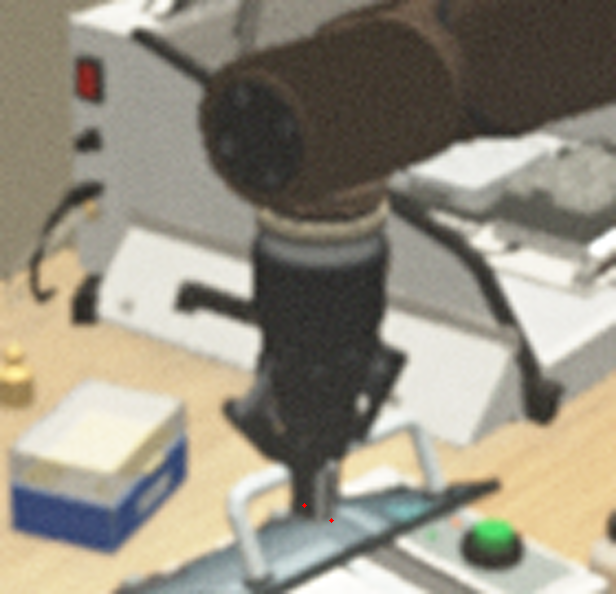

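View pics/w9.png

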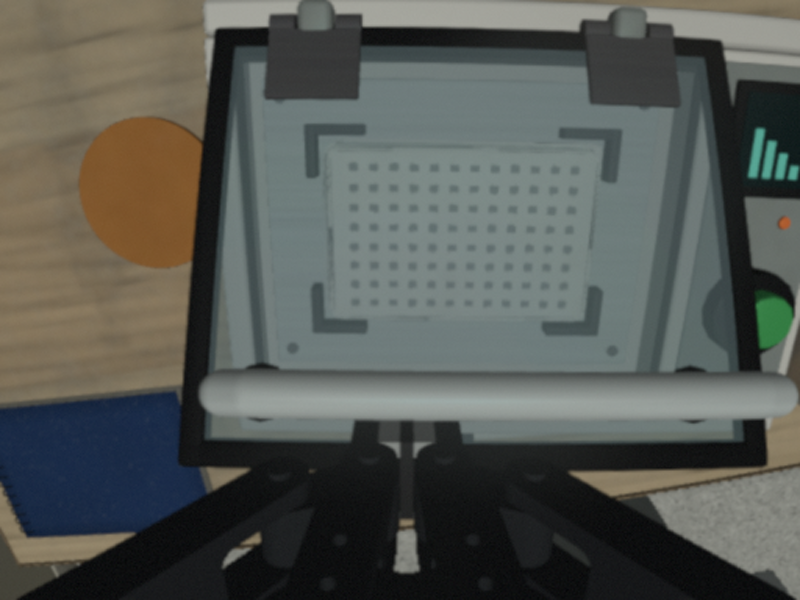

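Call:
send_rows([
  [-0.019,0.003,-0.017,0],
  [-0.037,0.007,-0.034,0],
  [-0.055,0.009,-0.053,0],
  [-0.071,0.012,-0.072,0],
  [-0.087,0.015,-0.092,0],
  [-0.101,0.017,-0.113,0],
  [-0.108,0.018,-0.124,0],
  [-0.115,0.019,-0.135,0],
  [-0.121,0.02,-0.146,0],
  [-0.127,0.021,-0.157,0],
  [-0.133,0.022,-0.168,0],
  [-0.138,0.023,-0.18,0],
  [-0.143,0.024,-0.19,0],
  [-0.148,0.025,-0.203,0],
  [-0.154,0.026,-0.203,0],
  [-0.16,0.027,-0.203,0],
  [-0.165,0.027,-0.203,0],
  [-0.165,0.027,-0.203,0],
])

```text
time: 13.28
eef_pos: [0.4147, 0.1112, 0.0843]
tcp_rot: [0.997, -0.081, 0.0, -0.0]
contact_force: [-0.0, -0.1, 0.7]
opening: -0.001
```

```bash
python3 look.py 10
```

```text
13.275 [0.4147 0.1112 0.0843] [-0.0371 -0.1104  0.6699]
local [-0.0787  0.0267]
```

View pics/s10.png

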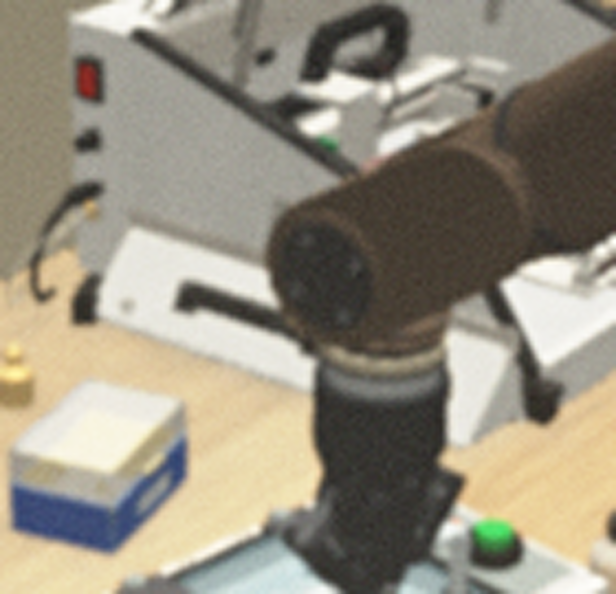

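View pics/w10.png

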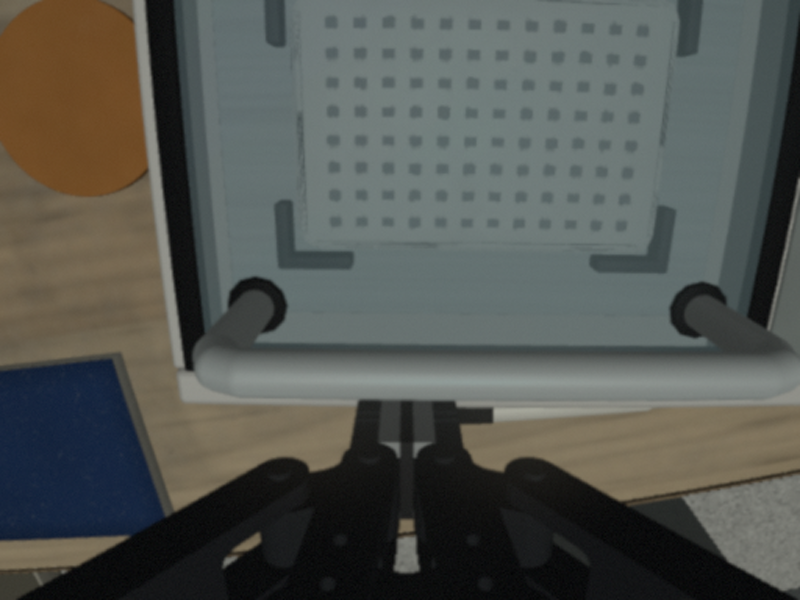

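Call:
send_rows([
  [0,0,0.08,0],
  [0,0,0.16,0],
  [0,0,0.25,0],
  [0,0,0.33,0],
  [0.02,-0.15,0.33,0],
  [0.04,-0.3,0.33,0],
  [0.067,-0.45,0.33,0],
  [0.067,-0.562,0.33,0],
  [0.067,-0.562,0.33,0],
  [0.067,-0.562,0.25,0],
  [0.067,-0.562,0.15,0],
  [0.067,-0.562,0.1,0],
  [0.067,-0.562,0.1,0],
  [0.067,-0.562,0.1,0],
])

```text
time: 15.12
eef_pos: [0.4355, -0.0574, 0.1152]
tcp_rot: [0.997, -0.08, 0.001, 0.0]
contact_force: [-0.0, -0.3, -0.0]
opening: 0.002
```

```bash
python3 look.py 11; python3 - <<'E'
from h import *
e=monitor.get_state()["eef_pos"]
a=imaging.read_camera("scene")[:,:,::-1]; c=cv2.resize(a[140:270,230:380],None,fx=4.4,fy=4.4,interpolation=cv2.INTER_CUBIC)
for zz in(.012,): 
  q=(proj("scene",e+[0,0,zz])-[230,140]+.5)*4.4; cv2.circle(c,tuple(int(v) for v in q),2,(0,0,255),-1)
cv2.imwrite("pics/s11k.png",c)
E
```

```text
15.125 [ 0.4355 -0.0574  0.1152] [-0.0197 -0.2748 -0.0308]
local [-0.0306 -0.1363]
```

View pics/s11k.png

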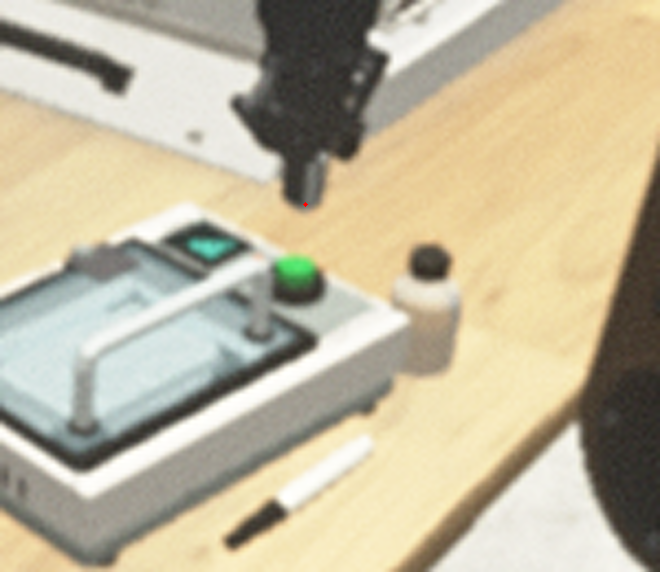

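View pics/w11.png

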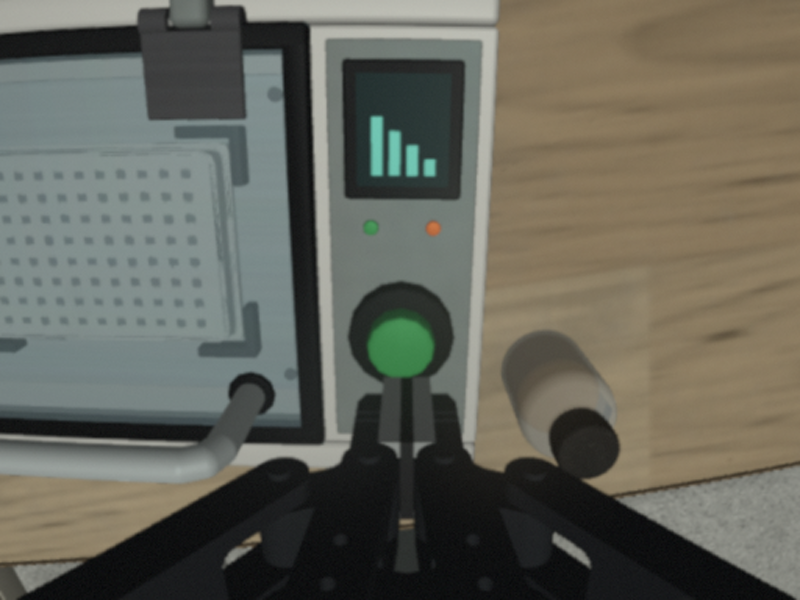

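Call:
send_rows([
  [0,0,-0.05,0],
  [0,0,-0.1,0],
  [0,0,-0.13,0],
  [0,0,-0.14,0],
  [0,0,-0.14,0],
])

```text
time: 15.9
eef_pos: [0.4345, -0.0573, 0.072]
tcp_rot: [0.997, -0.081, -0.001, -0.0]
contact_force: [-1.1, 1.0, 2.5]
opening: 0.0
```

```bash
python3 - <<'E'
from h import *
s=monitor.get_state();e=s["eef_pos"];print(e,s["contact_force"])
a=imaging.read_camera("scene")[:,:,::-1]; cv2.imwrite("pics/s12.png",cv2.resize(a[150:230,260:340],None,fx=7,fy=7,interpolation=cv2.INTER_CUBIC))
E
```

```text
[ 0.43445033 -0.05732555  0.07197227] [-1.07465445  0.96028562  2.4741322 ]
```

View pics/s12.png

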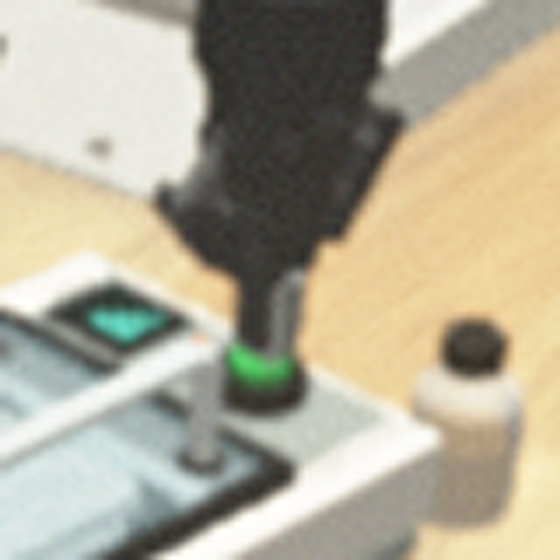

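Call:
send_rows([
  [0,0,-0.006,0],
  [0,0,-0.012,0],
  [0,0,-0.012,0],
  [0,0,-0.012,0],
])

```text
time: 16.45
eef_pos: [0.4352, -0.0576, 0.0689]
tcp_rot: [0.997, -0.081, 0.001, 0.0]
contact_force: [-0.3, 1.3, 3.3]
opening: 0.001
```

Call:
send_rows([
  [0,0,-0.005,0],
  [0,0,-0.01,0],
  [0,0,-0.01,0],
  [0,0,-0.01,0],
])

```text
time: 16.95
eef_pos: [0.4353, -0.0576, 0.0685]
tcp_rot: [0.997, -0.08, -0.001, 0.0]
contact_force: [-8.8, 2.2, 20.7]
opening: 0.005
```

Call:
send_rows([
  [0,0,0.02,0],
  [0,0,0.06,0],
  [0,0,0.15,0],
  [0,0,0.3,0],
  [0,0,0.45,0],
  [0,0,0.45,0],
  [0,0,0.45,0],
])

```text
time: 17.82
eef_pos: [0.4341, -0.0572, 0.1997]
tcp_rot: [0.997, -0.081, -0.001, -0.0]
contact_force: [-0.9, -0.1, -1.1]
opening: -0.0
```

```bash
python3 - <<'E'
from h import *
s=monitor.get_state();e=s["eef_pos"];print(s["time"],e,s["contact_force"])
a=imaging.read_camera("scene")[:,:,::-1]; cv2.imwrite("pics/s13.png",cv2.resize(a[150:300,180:360],None,fx=4,fy=4,interpolation=cv2.INTER_CUBIC))
w=imaging.read_camera("wrist")[:,:,::-1]; cv2.imwrite("pics/w13.png",cv2.resize(w,(800,600)))
E
```

```text
17.825 [ 0.43414456 -0.05724276  0.19973524] [-0.85119324 -0.1142981  -1.13818307]
```

View pics/s13.png

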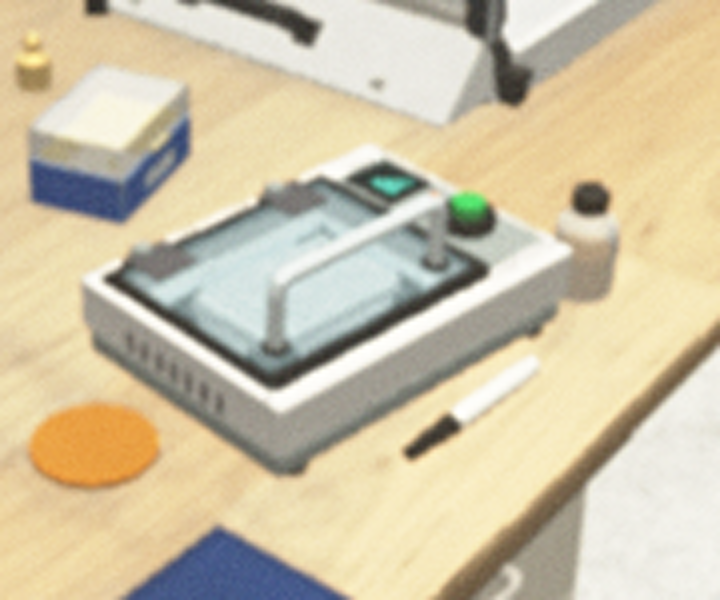

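View pics/w13.png

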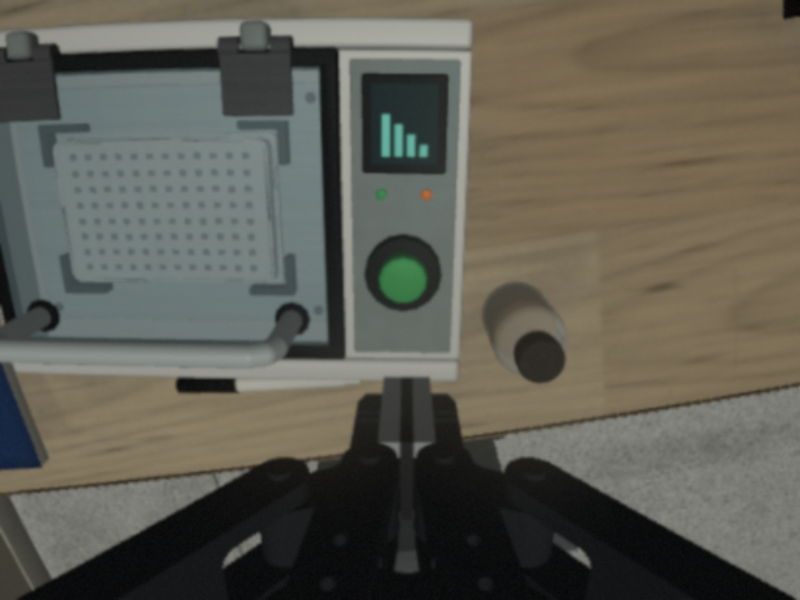

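The scene picture shows the cover flat on the rim, the key up at about (470,207), the plate in its nest and the other things in place. The arm is clear, so I'm handing in.

```bash
python3 -c "
from plant import workorder; print(workorder.sign_off())"
```

```text
the job is handed in; nothing more can be done
None
```

The cover is shut, the start key was pressed after that and came back up, and the job is handed in (about 18 s used of 51). No verdict is reported, so this rests on my own checks.

- **Cover:** I put the closed fingers inside the bow handle and nudged the sheet forward. It dropped against the back of the fingers at about 1.1 rad. I then let it down at 0.4 rad/s or slower. The pictures gave about 1.1 rad at the catch and about 0.5 rad part-way. The tool force read 1 to 1.4 N while the fingers carried it.
- **Key:** The press bottomed out at about 20 N on the tool, well over the 4 N the key needs.
- **Last pictures:** The cover lies flat on the rim, the key is up, the plate is in its nest, and the fingers are well clear of everything. The dish, marker and bottle look unmoved. The notebook is only partly in view, and the tweezers are not in the last pictures; I did not go near either.

**One disagreement:** The cameras showed the fingertips about 30 mm higher than the reported TCP and the stated 17 mm tip reach. They stood roughly 12 mm behind the TCP instead of ahead of it. I used the camera-measured tip for all heights, and the key made contact about where that predicted. I did not find the cause.

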